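# Strip the fan for washing: left-hand nut off and boxed, blade on the mat

### The job

The fan's front grille is already off and its blade has to come off for washing. Unscrew the red spinner nut (it has a left-hand thread, so it loosens clockwise, the opposite way to a normal nut; don't force it the wrong way or drag it off across the thread), put it in the orange parts box and press the lid fully shut so it cannot get lost. Then draw the blue blade off the spindle and set it down, not drop it, front side up and flat in the middle of the black mat, leaving the other things on the bench where they are.

Things in the scene. Friction and masses are not known exactly. Their poses are not given: they have to be found in the camera images.
- fan: white desk fan, fixed to the bench; origin at the centre of its round base (200 mm across) on the bench, z up. A U-shaped yoke (316 mm wide along y, 151 mm high) carries the head, tipped back so that the spindle leans 35 degrees from vertical towards the fan's own -x. The spindle is locked and does not turn. The front grille is off; the rear guard remains (see spindle_tip)
- spindle_tip (a point): tip of the fan's steel spindle; z axis along the spindle, outwards (35 degrees from vertical). Spindle 16 mm across; its last 20 mm carry a coarse left-hand thread that rises 16 mm per turn. The rear guard, a wire bowl with a 264 mm rim, surrounds the blade; its rim lies level with the paddles, 53 mm below the tip along the axis
- nut: red spinner nut, a ribbed round cap 38 mm across and 24 mm tall, closed on top, about 30 g; origin at the centre of its open underside, z along its axis towards its closed top. At the start it sits hand-tight on the blade's hub, its underside 19 mm below the spindle tip
- nut_top (a point): middle of the nut's closed top, 24 mm from its origin. Turned clockwise, as seen looking at this top, the nut rises 16 mm per turn and comes free after about 160 to 190 degrees in all (two or more grasps), having risen 7 to 8.5 mm; then draw it at least 12 mm further along the axis to clear the tip. It stays put when let go part-way. Turned anticlockwise it only tightens
- blade: fan blade: grey round hub 46 mm across and 42 mm tall with three blue paddles reaching 100 mm from the axis, about 110 g; origin at the centre of the hub's rear face, z along its axis towards the front face on which the nut sits. It slides freely on the spindle, rear face 61 mm below the spindle tip at the start. Laid down, it rests on its rear face
- hub_front (a point): middle of the hub's front face, 42 mm from the blade's origin. Within 45 mm of the axis the paddles reach no nearer than 18 mm to the plane of this face, so the front 18 mm of the hub can be gripped all round
- partsbox: orange open plastic box, fixed to the bench, 100 (x) x 130 (y) x 50 mm outside, walls and floor 4 mm; origin at the centre of its underside, x pointing towards the hinge side
- lid (a joint): angle of the box's lid, rad: 0 is fully shut, about 1.85 is the open position at the start (leaning back past upright); stiff hinge, the lid stays where it is put and needs about 1.5 N at its edge to move. The lid is 104 x 132 x 6 mm
- lid_hinge (a point): middle of the lid's hinge line, along the box's +x rim (its y axis lies along the hinge), 50 mm above the bench
- lid_edge (a point): middle of the lid's free edge, on its outer face, 104 mm from the hinge; there is a small black tab below it
- mat: black rubber mat, fixed to the bench, 280 x 280 x 4 mm; origin at the centre of its underside
- soda_can: red drink can, 66 mm across, 120 mm tall, standing; leave it alone. Origin at the middle of its underside
- tape_roll: roll of blue masking tape lying flat, 100 mm across, 24 mm tall; leave it alone. Origin at the middle of its underside
- dust_brush: hand brush with a teal handle, 200 mm long, lying; leave it alone. Origin at the middle of its underside
- screwdriver: yellow-handled screwdriver, 170 mm long, lying; leave it alone. Origin at the middle of its underside
- freight_car: red model freight car, 137 x 36 x 52 mm; leave it alone. Origin at the middle of its underside
- glue_bottle: white glue bottle, 44 mm across, 110 mm tall, standing; leave it alone. Origin at the middle of its underside

How it is judged:
On the way, in this order (a step that is already met when the one before it is completed fails the run):
1. the nut is off the spindle, more than 50 mm from its tip (distance between nut and spindle_tip above 0.05 m), for 0.1 s.
2. the nut is in the parts box (x of nut in the frame of partsbox between -0.05 and 0.05 m and y of nut in the frame of partsbox between -0.065 and 0.065 m and z of nut in the frame of partsbox between -0.005 and 0.04 m), for 0.2 s.
3. the lid is pressed shut over the nut (within 0.05 rad of home) (all of step 2 and value of joint lid below 0.05 rad), for 0.2 s.
4. the blade is off the spindle, its rear face more than 100 mm from the tip (distance between blade and spindle_tip above 0.1 m), for 0.1 s.
5. the blade is set down on the mat still in the gripper (rear face within 20 mm of the mat's top, front up, tilt under 0.2 rad, centre within 50 mm of the mat's centre) (horizontal distance between blade and mat below 0.05 m and z of blade in the frame of mat below 0.024 m and angle between blade's own z axis and vertical below 0.2 rad and contact force between the fingers and blade above 0.5 N), for 0.05 s.
At the end, for the whole second after the job is handed in: the nut lies in the parts box with the lid shut (within 0.05 rad of home); the blade lies front side up and flat on the mat (tilt under 0.12 rad, rear face within 8 mm of the mat's top), its centre within 40 mm of the mat's centre; both are at rest and nothing else has been moved (all of step 3 and horizontal distance between blade and mat below 0.04 m and angle between blade's own z axis and vertical below 0.12 rad and z of blade in the frame of mat below 0.012 m and linear speed of each of nut, blade below 0.03 m/s); the robot touches nothing.
It fails at once if the nut was forced against the thread (over 80 N) (contact force between nut and fan above 80 N).
It fails at once if one of the other things on the bench was pushed more than 30 mm (distance of any of soda_can, tape_roll, dust_brush, screwdriver, freight_car, glue_bottle from where it was at the start of the episode above 0.03 m).
It also fails if it takes over 72 s, if anything falls off the work surface, if the arm or the gripper's body presses on something with over 40 N, if the wrist force passes 120 N, or if a joint passes its speed limit or range.

### The arm

A 6-joint arm with a two-finger parallel gripper is mounted at the origin on the work surface. World frame = base frame: x ahead of the robot, y to its left, z up, the work surface at z = 0. Lengths are in m, angles in rad, forces in N, time in s.
With the tool pointing down it reaches from about 0.375 to 0.9 m from the base axis. Payload 3.1 kg.
Tool frame: the origin (TCP) lies between the finger pads; the fingertips stand 11 mm ahead of it and the grasp point (between the pads) lies 8 mm behind it; z points along the fingers, y is the line along which they close (so a half turn about z gives the same grasp; the last joint's range is limited). The gripper opens to 87 mm and grips with 3 to 60 N. Pads are 19 mm wide; open, the fingers measure 117 mm over their backs; the gripper's body (75 mm by 190 mm) begins 51 mm behind the grasp point.
Start: joints at [-1.516, 0.527, 1.433, -0, 1.181, -0.178], TCP at [0.145, -0.608, 0.234] pointing down, gripper open.
Joint ranges: [-3.08, 3.08], [-0.75, 2.2], [0.22, 2.44], [-1.43, 4.57], [0, 2.65], [-2.85, 2.85]. Speed limits (rad/s): [2.79, 2.79, 3.14, 3.14, 3.14, 3.14].

### API

Orientations are given as a unit quaternion [x, y, z, w].
In Python, from station import r, viewer gives the robot as it stands.
- The arm moves only by the tool apply_moves, never from a script. Its argument "increments" is a list of rows, each a list of 3 entries, a list of its own where there are three numbers: the finger opening in mm, from 0 to 87, then the shift along the tool's x, y, z in mm, then the turn, a rotation vector about the tool's x, y, z in units of 6 degrees (1.0 is 6 degrees). A call has 1 to 8 rows; each row shifts and turns the commanded pose from where the row before left it, along the tool's axes as they then stand; what a row does not reach is not made up. A row lasts 1/10 s, in which the tool goes at most 50 mm and 8.59 degrees, less where a joint would pass 70% of its speed; a pose out of reach is approached as far as the arm can. A call with a gripper value outside its range is refused whole. The fingers move at their own pace and stop on an object; the grip force is fixed at half the most. Time passes only in rows, so rows that do not move let the fingers close. It gives the time, the measured TCP pose, the force, the opening and the grip force at its end, in the units of the state.
- r.get_state(): the state, without advancing time (a new reading comes with each control period).
- viewer.get_image(name): name is "scene" or "top"; returns a dict with "frame" (400x640x3 uint8, red, green, blue), "mtx" (3x3 intrinsics, pixels), "rvec" (rotation vector, rad) and "tvec" (3), from world to camera coordinates, as OpenCV has them. Camera axes: x right, y down, z forward; pixel columns grow to the right and rows downward; lengths in m; the calibration is good to about 2 mm. A picture is of the moment at which its call begins. There is no depth.
- r.job_done(): hands the job in; it is judged then, once.
The state is a dict: "time_s": time; "qpos": joint angles; "qvel": joint speeds; "tau": joint torques, N m; "eef_pos": TCP position; "eef_rot": TCP orientation; "contact_force": force on the tool from outside, world axes, zero at the start; "moment": the same for the moment, N m; "opening": finger opening in m; "gripper_force": force on a finger pad.
Only numpy, scipy, OpenCV 4.12 (cv2) and the standard library are available. Lean on these libraries where they do the work, as an engineer would, in place of code of your own. Each camera call takes 0.05 s, during which the arm holds its last target. There are 200 camera calls.

## Working session

There is one attempt and no reset: what is moved stays moved. The work goes in short steps, Python scripts to look and compute and a tool call to move; the robot and the scene stay as the last step left them, time stands still between calls to the robot, and variables do not carry over. Pictures are saved under pics/ and viewed, at most 10 in all, crops included, and the job is handed in when it is done.

Besides the shell and the picture viewer there is one more tool, called as name([rows], argument=value, ...), one row to a line, values as JSON. apply_moves: Moves the arm, as the interface text tells. Its arguments: {"type":"object","properties":{"increments":{"type":"array","items":{"type":"array"}}},"required":["increments"]}

```bash
mkdir -p pics; ls; python3 - <<'E'
from station import r, viewer
import cv2, pickle
d={}
for n in("scene","top"):
    im=viewer.get_image(n); d[n]=im
    cv2.imwrite(f"pics/{n}0.png",cv2.cvtColor(im["frame"],cv2.COLOR_RGB2BGR))
    print(n,im["mtx"].tolist(),im["rvec"].ravel(),im["tvec"].ravel())
pickle.dump(d,open("im0.pkl","wb"))
print(r.get_state())
E
```

```text
pics
scene [[405.7490586719268, 0.0, 324.14865974375965], [0.0, 405.7490586719268, 199.87192604560175], [0.0, 0.0, 1.0]] [ 0.75886953  2.62899936 -1.07535126] [ 0.55276338 -0.04421011  1.30719985]
top [[418.8516178681075, 0.0, 314.923266139395], [0.0, 418.8516178681075, 189.14242408617508], [0.0, 0.0, 1.0]] [ 2.17815362 -2.04363763  0.21114921] [-0.14411063  0.59256929  1.41831663]
{'time_s': 0.1, 'qpos': array([-1.51550555e+00,  5.28364461e-01,  1.43373338e+00,  7.30782881e-06,
        1.18138602e+00, -1.78524928e-01]), 'qvel': array([-0.00185181, -0.00066621, -0.00285225,  0.00118928,  0.00046665,
       -0.00081214]), 'tau': array([-7.74001910e-05, -4.40983307e+01, -1.77150571e+01,  6.35022274e-02,
        5.33900759e-02, -4.64532332e-05]), 'eef_pos': array([ 0.14478806, -0.60736928,  0.2326878 ]), 'eef_rot': array([ 9.93173775e-01,  1.16640294e-01,  6.16011847e-05, -9.43602401e-04]), 'contact_force': array([-0.90714381,  0.75455826,  0.2654761 ]), 'moment': array([-0.00535493, -0.04017333, -0.0459232 ]), 'gripper_force': 0.0, 'opening': 0.08662068331373673}
```

View pics/scene0.png

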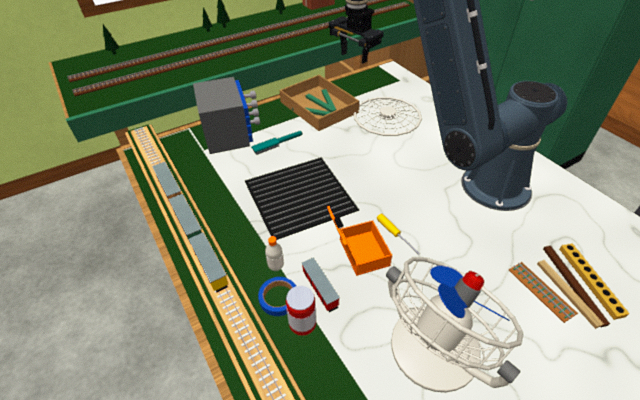

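View pics/top0.png

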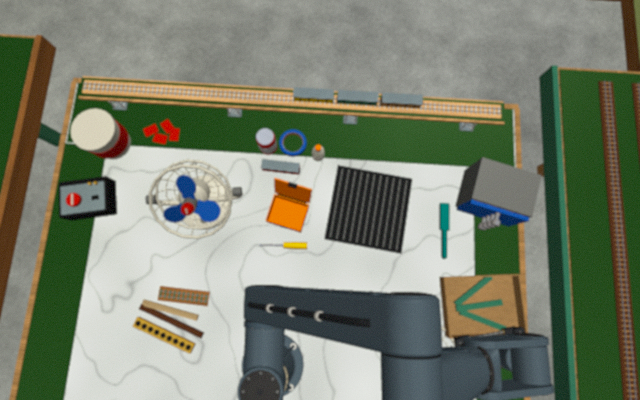

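The scene view shows the fan (nut at about 473,280), the orange box (365,247) and the mat (300,195). The top view has the fan nut at 187,209, the box at 290,210 and the mat at 369,208. Next I'll enlarge crops.

```bash
cat > h.py <<'E'
import numpy as np, cv2, pickle
from scipy.spatial.transform import Rotation as R
from scipy.optimize import least_squares
D=pickle.load(open("im0.pkl","rb"))
def proj(n,P): return cv2.projectPoints(np.atleast_2d(np.array(P,float)),D[n]["rvec"],D[n]["tvec"],D[n]["mtx"],None)[0][:,0]
def ray(n,uv):
    A=cv2.Rodrigues(D[n]["rvec"])[0]; o=-A.T@np.ravel(D[n]["tvec"])
    d=A.T@np.linalg.inv(D[n]["mtx"])@[uv[0],uv[1],1]; return o,d/np.linalg.norm(d)
def onz(n,uv,z): o,d=ray(n,uv); return o+d*(z-o[2])/d[2]
def tri(**k):
    rs=[ray(n,uv) for n,uv in k.items()]
    M=[np.eye(3)-np.outer(d,d) for o,d in rs]
    return np.linalg.solve(sum(M),sum(m@o for m,(o,d) in zip(M,rs)))
def crop(im,x0,y0,w,h,s,grid=10):
    c=cv2.resize(cv2.cvtColor(im[y0:y0+h,x0:x0+w],cv2.COLOR_RGB2BGR),None,fx=s,fy=s,interpolation=cv2.INTER_CUBIC)
    for x in range(-(-x0//grid)*grid,x0+w,grid): cv2.putText(c,str(x),(int((x-x0+.5)*s),8),0,.3,(0,0,0),1); c[::4,int((x-x0+.5)*s)]=(255,0,255)
    for y in range(-(-y0//grid)*grid,y0+h,grid): cv2.putText(c,str(y),(0,int((y-y0+.5)*s)),0,.3,(0,0,0),1); c[int((y-y0+.5)*s),::4]=(255,0,255)
    return c
E
python3 - <<'E'
from h import *
s,t=D["scene"]["frame"],D["top"]["frame"]
a=np.hstack([crop(t,140,150,110,95,4),crop(s,415,250,90,95,4)])
cv2.imwrite("pics/c1.png",a)
b=np.hstack([crop(t,255,165,65,75,6),crop(s,322,200,75,75,5.0) if 0 else cv2.resize(crop(s,322,200,75,75,6),None,fx=1,fy=1)[:450]])
cv2.imwrite("pics/c2.png",b[:,:800] if b.shape[1]>800 else b); print(a.shape,b.shape)
E
```

```text
(380, 800, 3) (450, 840, 3)
```

View pics/c1.png

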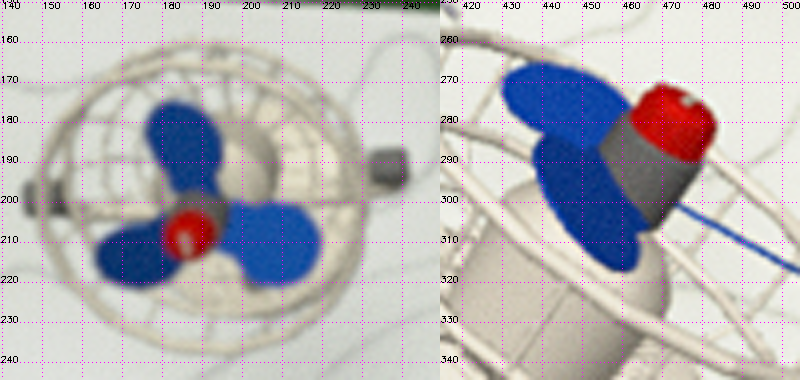

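View pics/c2.png

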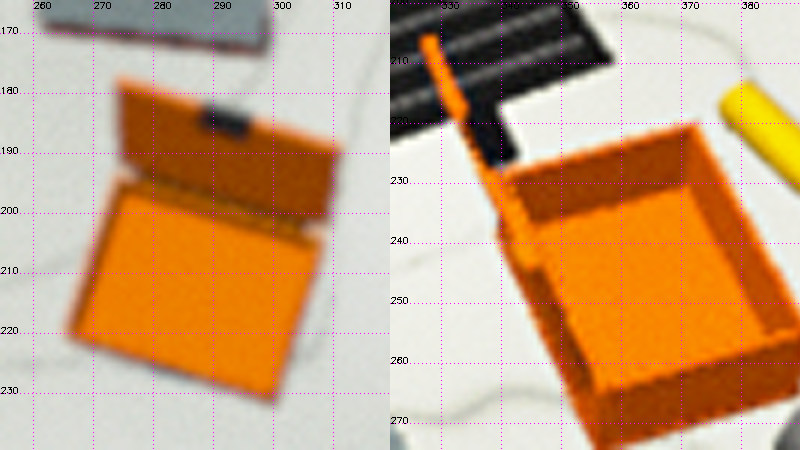

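The crops show the nut (top 187,208; scene 470,280), the knobs (top 150,199 and 234,192) and the box rim corners (top 266,220; 299,231; 307,205; 274,195). Next I'll fit the poses.

```bash
cat > fit.py <<'E'
from h import *
def cyl(P,A,z0,z1,rad,n=48):
    X=np.cross(A,[0,1,0]);X/=np.linalg.norm(X);Y=np.cross(A,X);t=np.linspace(0,2*np.pi,n,0)
    c=rad*(np.cos(t)[:,None]*X+np.sin(t)[:,None]*Y)
    return np.vstack([P+A*z0+c,P+A*z1+c])
def mom(poly):
    m=cv2.moments(poly.astype(np.float32)); 
    return np.array([m['m10']/m['m00'],m['m01']/m['m00'],np.sqrt(m['m00'])])
def red(n,x0,y0,w,h):
    f=D[n]["frame"][y0:y0+h,x0:x0+w].astype(int)
    k=((f[...,0]>110)&(f[...,1]<90)&(f[...,2]<90)).astype(np.uint8)
    f_=f[...,0]-f[...,1]
    k=cv2.morphologyEx(k,cv2.MORPH_CLOSE,np.ones((3,3)))
    c=max(cv2.findContours(k,0,cv2.CHAIN_APPROX_NONE)[0],key=cv2.contourArea)
    ys,xs=np.nonzero(cv2.drawContours(k*0,[c],-1,1,-1)); return np.array([xs.mean()+x0,ys.mean()+y0,np.sqrt(len(xs))])
# yaw from knobs
for z in(.16,.2,.25):
    a,b=onz("top",(150,199.5),z),onz("top",(234,192),z); print(z,a,b,np.linalg.norm(a-b),np.degrees(np.arctan2(*(a-b)[1::-1])))
print("knob tri",tri(top=(150,199.5),scene=(509,373)),tri(top=(234,192),scene=(393,275)))
K1,K2=tri(top=(150,199.5),scene=(509,373)),tri(top=(234,192),scene=(393,275))
dy=K1-K2; yaw=np.arctan2(-dy[0],dy[1]); print("yaw",np.degrees(yaw))
A=np.array([-np.sin(.6109)*np.cos(yaw),-np.sin(.6109)*np.sin(yaw),np.cos(.6109)])
mt,ms=red("top",170,195,40,30),red("scene",455,262,35,40); print(mt,ms)
def res(P):
    o=[]
    for n,m in(("top",mt),("scene",ms)):
        h=cv2.convexHull(proj(n,cyl(P,A,0,.024,.019)).astype(np.float32))[:,0]; o.append(mom(h)-m)
    return np.concatenate(o)
s=least_squares(lambda p:res(p)[[0,1,3,4]],[.5,.3,.3]); N=s.x
print("nut origin",N,"res",res(N),"axis",A,"tip",N+.019*A,"top",N+.024*A)
print("hub proj rear rim",proj("scene",[N-.042*A])[0],proj("top",[N-.042*A])[0])
# box
B=dict(top=[((-.05,-.065,.05),(299,231)),((-.05,.065,.05),(266,220.5)),((.05,.065,.05),(274,194.5)),((.05,-.065,.05),(307,205))],
 scene=[((-.05,-.065,.05),(371.5,220)),((-.05,.065,.05),(391,254)),((.05,.065,.05),(355,266))])
def rb(p):
    Q=R.from_euler('z',p[2]).as_matrix();o=[]
    for n in B:
        X=np.array([b[0] for b in B[n]])@Q.T+[p[0],p[1],0]; o.append((proj(n,X)-np.array([b[1] for b in B[n]])).ravel())
    return np.concatenate(o)
s=least_squares(rb,[.5,0,0],loss='soft_l1');print("box",s.x,rb(s.x).round(1))
p=s.x;Q=R.from_euler('z',p[2]).as_matrix();hg=Q@[.05,0,.05]+[p[0],p[1],0];e=hg+Q@[-.104*np.cos(1.85),0,.104*np.sin(1.85)];print("hinge",hg,"edge",e,proj("top",[e]),proj("scene",[e]))
M=[onz("top",u,.004) for u in((339,165.5),(412,178),(405,252),(326,239))];print("mat",np.mean(M,0),np.round(M,3))
M=[onz("scene",u,.004) for u in((246,179.5),(324,158),(358,210),(272,237))];print("mat",np.mean(M,0),np.round(M,3))
E
python3 fit.py
```

```text
0.16 [0.51109092 0.4288301  0.16      ] [0.55351888 0.1573502  0.16      ] 0.27477530133141115 98.8825581467617
0.2 [0.50487363 0.41248551 0.2       ] [0.54604372 0.1490542  0.2       ] 0.26662900965532005 98.8825581467617
0.25 [0.49710202 0.39205476 0.25      ] [0.53669977 0.1386842  0.25      ] 0.2564461450602061 98.88255814676171
knob tri [0.51546215 0.43911578 0.13364591] [0.56116175 0.15783176 0.13883229]
yaw 9.228090661746851
[186.96428571 207.80714286  11.83215957] [472.8028169  280.61971831  16.85229955]
nut origin [0.48925114 0.28718613 0.21045334] res [-0.17962247  0.18968095  0.60157427 -0.18856175  0.01488635  1.50587712] axis [-0.56618118 -0.09198623  0.81913211] tip [0.47849369 0.28543839 0.22601685] top [0.47566279 0.28497846 0.23011251]
hub proj rear rim [458.06008356 301.35249302] [190.5630385  200.70276152]
box [ 0.51536228 -0.01331141 -0.23780879] [ 1.4 -0.2 -1.  -0.7  0.  -1.4  1.9 -1.2  0.6 -0.6  0.7  0.7  1.  -1.1]
hinge [ 0.56395511 -0.02509009  0.05      ] edge [ 0.59180986 -0.03184196  0.14997262] [[292.48841866 184.87288593]] [[337.47540978 223.67887972]]
mat [ 0.55549759 -0.31151824  0.004     ] [[ 0.707 -0.189  0.004]
 [ 0.677 -0.46   0.004]
 [ 0.405 -0.44   0.004]
 [ 0.433 -0.157  0.004]]
mat [ 0.55143495 -0.30389407  0.004     ] [[ 0.668 -0.458  0.004]
 [ 0.394 -0.413  0.004]
 [ 0.437 -0.149  0.004]
 [ 0.706 -0.195  0.004]]
```

```bash
cat > ov.py <<'E'
from fit import *
def draw(n,x0,y0,w,h,s,polys):
    c=crop(D[n]["frame"],x0,y0,w,h,s,1000)
    for p,col in polys:
        cv2.polylines(c,[np.int32((p-[x0,y0]+.5)*s)],True,col,1)
    return c
def hull(n,X): return cv2.convexHull(proj(n,X).astype(np.float32))[:,0]
def P(n):
    o=[(hull(n,cyl(N,A,0,.024,.019)),(0,255,255)),(hull(n,cyl(N,A,-.018,0,.023)),(0,255,0)),(proj(n,cyl(N,A,-.034,-.034,.132)[:48]),(255,0,255))]
    q=p;Qm=Q
    for z in(0,.05): o.append((proj(n,np.array([(-.05,-.065,z),(-.05,.065,z),(.05,.065,z),(.05,-.065,z)])@Qm.T+[q[0],q[1],0]),(0,255,0)))
    for a in(1.85,): 
        d=np.array([-np.cos(a),0,np.sin(a)]); o.append((proj(n,np.array([[.05,-.066,.05],[.05,.066,.05],np.array([.05,.066,.05])+.104*d,np.array([.05,-.066,.05])+.104*d])@Qm.T+[q[0],q[1],0]),(255,255,0)))
    return o
t1=draw("top",140,150,110,95,4,P("top"));s1=draw("scene",420,250,90,95,4,P("scene"))
t2=draw("top",255,165,66,75,4,P("top"));s2=draw("scene",322,200,80,75,4,P("scene"))
a=np.hstack([t1,s1]);b=np.hstack([t2,s2]);b=np.pad(b,((0,0),(0,a.shape[1]-b.shape[1]),(0,0)))
c=np.vstack([a,b])[:,:800];c=c[:600];cv2.imwrite("pics/ov1.png",c)
E
python3 ov.py >/dev/null
```

```text
(no output)
```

View pics/ov1.png

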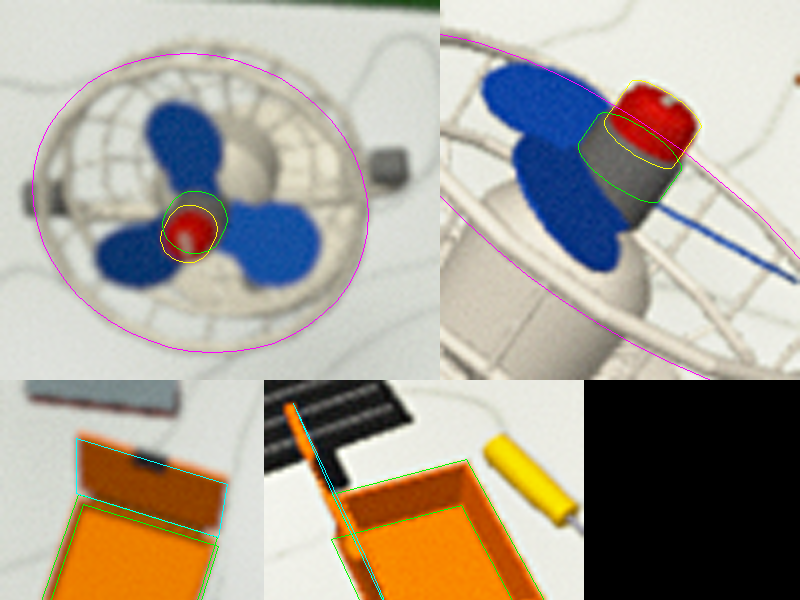

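```bash
cat > pl.py <<'E'
from h import *
from station import r
N=np.array([.4893,.2865,.2105]); A=np.array([-.5662,-.0920,.8191]); A/=np.linalg.norm(A)
BOX=np.array([.5154,-.0133,0]); BY=-.238; MAT=np.array([.553,-.308,.004])
def down(yawy):  # tool down with tool y at yaw
    y=np.array([np.cos(yawy),np.sin(yawy),0]);z=np.array([0,0,-1.]);return np.c_[np.cross(y,z),y,z]
def tilt(spin,Ax=A): # z=-A; spin=0: y in vertical plane outward; + spin about tool z
    z=-Ax;y=np.array([z[0],z[1],0]);y=y-z*(y@z);y/=np.linalg.norm(y)
    return np.c_[np.cross(y,z),y,z]@R.from_euler('z',spin).as_matrix()
def cur(): s=r.get_state(); return np.array(s["eef_pos"]),R.from_quat(s["eef_rot"]).as_matrix(),s
def show(s=None):
    s=s or r.get_state(); print("t",round(s["time_s"],2),"pos",np.round(s["eef_pos"],4),"q",np.round(s["qpos"],2),"F",np.round(s["contact_force"],1),"op",round(s["opening"]*1e3,1),"gf",round(s["gripper_force"],1))
def plan(p1,R1,n,start=None):
    p0,R0=start if start else cur()[:2]
    rel=R0.T@R1; w=R.from_matrix(rel).as_rotvec()/n; E=R.from_rotvec(w).as_matrix()
    S=np.zeros((3,3));M=np.eye(3)
    for _ in range(n): S+=M;M=M@E
    d=np.linalg.solve(S,R0.T@(np.array(p1)-p0))
    u=np.degrees(w)/6
    print(f"{n} rows: shift mm",np.round(d*1e3,2).tolist(),"|d|",round(np.linalg.norm(d)*1e3,1),"turn",np.round(u,3).tolist(),"deg",round(np.degrees(np.linalg.norm(w)),2))
    P,Q=p0.copy(),R0.copy();tr=[]
    for _ in range(n): P=P+Q@d;Q=Q@E;tr.append(P)
    print(" path",np.round(tr[::max(1,n//6)],3).tolist()); return np.array(p1),R1
E
python3 - <<'E'
from pl import *
show()
T=N+.1335*A
a=plan(T,down(.54),18)
b=plan(T,tilt(-.2),5,a)
c=plan(T,tilt(-1.6),10,b)
E
```

```text
t 0.1 pos [ 0.1448 -0.6074  0.2327] q [-1.52  0.53  1.43  0.    1.18 -0.18] F [-0.9  0.8  0.3] op 86.6 gf 0.0
18 rows: shift mm [58.84, -9.17, -4.81] |d| 59.7 turn [-0.001, -0.001, -0.996] deg 5.97
 path [[0.2, -0.585, 0.238], [0.347, -0.485, 0.252], [0.456, -0.344, 0.267], [0.517, -0.177, 0.281], [0.523, 0.001, 0.296], [0.475, 0.172, 0.31]]
5 rows: shift mm [0.0, 0.0, 0.0] |d| 0.0 turn [-1.12, -0.333, 0.331] deg 7.29
 path [[0.414, 0.274, 0.32], [0.414, 0.274, 0.32], [0.414, 0.274, 0.32], [0.414, 0.274, 0.32], [0.414, 0.274, 0.32]]
10 rows: shift mm [0.0, 0.0, 0.0] |d| 0.0 turn [0.0, -0.0, -1.337] deg 8.02
 path [[0.414, 0.274, 0.32], [0.414, 0.274, 0.32], [0.414, 0.274, 0.32], [0.414, 0.274, 0.32], [0.414, 0.274, 0.32], [0.414, 0.274, 0.32], [0.414, 0.274, 0.32], [0.414, 0.274, 0.32], [0.414, 0.274, 0.32], [0.414, 0.274, 0.32]]
```

apply_moves([
  [87,[44,-7,-3.6],[0,0,-0.75]],
  [87,[44,-7,-3.6],[0,0,-0.75]],
  [87,[44,-7,-3.6],[0,0,-0.75]],
  [87,[44,-7,-3.6],[0,0,-0.75]],
  [87,[44,-7,-3.6],[0,0,-0.75]],
  [87,[44,-7,-3.6],[0,0,-0.75]],
  [87,[44,-7,-3.6],[0,0,-0.75]],
  [87,[44,-7,-3.6],[0,0,-0.75]],
])

```text
time_s: 0.9
eef_pos: [0.4216, -0.3897, 0.262]
eef_rot: [0.908, 0.419, 0.0, -0.0]
contact_force: [0.2, -0.0, -0.2]
opening: 0.0868
gripper_force: 0.0
```

apply_moves([
  [87,[44,-7,-3.6],[0,0,-0.75]],
  [87,[44,-7,-3.6],[0,0,-0.75]],
  [87,[44,-7,-3.6],[0,0,-0.75]],
  [87,[44,-7,-3.6],[0,0,-0.75]],
  [87,[44,-7,-3.6],[0,0,-0.75]],
  [87,[44,-7,-3.6],[0,0,-0.75]],
  [87,[44,-7,-3.6],[0,0,-0.75]],
  [87,[44,-7,-3.6],[0,0,-0.75]],
])

```text
time_s: 1.7
eef_pos: [0.5161, -0.0519, 0.2909]
eef_rot: [0.734, 0.679, -0.0, -0.0]
contact_force: [0.6, -0.4, 0.8]
opening: 0.087
gripper_force: 0.0
```

apply_moves([
  [87,[44,-7,-3.6],[0,0,-0.75]],
  [87,[44,-7,-3.6],[0,0,-0.75]],
  [87,[44,-7,-3.6],[0,0,-0.75]],
  [87,[44,-7,-3.6],[0,0,-0.75]],
  [87,[44,-7,-3.6],[0,0,-0.75]],
  [87,[44,-7,-3.6],[0,0,-0.75]],
  [87,[44,-7,-3.6],[0,0,-0.75]],
  [87,[44,-7,-3.6],[0,0,-0.75]],
])

```text
time_s: 2.5
eef_pos: [0.394, 0.2769, 0.3198]
eef_rot: [0.488, 0.873, -0.0, -0.0]
contact_force: [-0.1, 0.9, 0.5]
opening: 0.0871
gripper_force: 0.0
```

apply_moves([
  [87,[0,0,0],[-1.12,-0.33,0.33]],
  [87,[0,0,0],[-1.12,-0.33,0.33]],
  [87,[0,0,0],[-1.12,-0.33,0.33]],
  [87,[0,0,0],[-1.12,-0.33,0.33]],
  [87,[0,0,0],[-1.12,-0.33,0.33]],
  [87,[0,0,0],[0,0,-1.35]],
  [87,[0,0,0],[0,0,-1.35]],
  [87,[0,0,0],[0,0,-1.35]],
])

```text
time_s: 3.3
eef_pos: [0.3947, 0.2747, 0.3195]
eef_rot: [0.358, 0.885, 0.156, 0.252]
contact_force: [0.4, -0.2, -0.1]
opening: 0.087
gripper_force: 0.0
```

```bash
python3 - <<'E'
from pl import *
show()
p0,R0,_=cur(); print("z",R0[:,2],"want",-A)
T=N+.1335*A
c=plan(T,tilt(-1.6),8)
d=plan(N+.0140*A,tilt(-1.6),4,c)
E
```

```text
t 3.3 pos [0.3947 0.2747 0.3195] q [ 0.48  0.07  2.04 -0.38  0.49 -0.03] F [ 0.4 -0.2 -0.1] op 87.0 gf 0.0
z [ 0.55727335  0.09535401 -0.82483576] want [ 0.56620814  0.09200132 -0.81911177]
8 rows: shift mm [-2.0, 0.59, 1.29] |d| 2.4 turn [-0.0, -0.014, -1.147] deg 6.88
 path [[0.397, 0.274, 0.319], [0.399, 0.273, 0.319], [0.402, 0.273, 0.319], [0.404, 0.273, 0.319], [0.407, 0.273, 0.319], [0.409, 0.273, 0.32], [0.411, 0.273, 0.32], [0.414, 0.274, 0.32]]
4 rows: shift mm [0.0, 0.0, 29.88] |d| 29.9 turn [0.0, 0.0, 0.0] deg 0.0
 path [[0.431, 0.277, 0.295], [0.448, 0.28, 0.271], [0.464, 0.282, 0.246], [0.481, 0.285, 0.222]]
```

```bash
python3 - <<'E'
from pl import *
T=N+.1335*A
c=plan(T,tilt(-2.2),12)
d=plan(N+.05*A,tilt(-2.2),2,c)
E
```

```text
12 rows: shift mm [-1.48, -0.01, 0.86] |d| 1.7 turn [0.003, -0.009, -1.242] deg 7.45
 path [[0.396, 0.274, 0.319], [0.399, 0.272, 0.319], [0.402, 0.271, 0.319], [0.406, 0.271, 0.319], [0.409, 0.272, 0.32], [0.412, 0.273, 0.32]]
2 rows: shift mm [0.0, 0.0, 41.75] |d| 41.8 turn [0.0, 0.0, 0.0] deg 0.0
 path [[0.437, 0.278, 0.286], [0.461, 0.282, 0.251]]
```

apply_moves([
  [87,[-1.5,0,0.85],[0,0,-1.25]],
  [87,[-1.5,0,0.85],[0,0,-1.25]],
  [87,[-1.5,0,0.85],[0,0,-1.25]],
  [87,[-1.5,0,0.85],[0,0,-1.25]],
  [87,[-1.5,0,0.85],[0,0,-1.25]],
  [87,[-1.5,0,0.85],[0,0,-1.25]],
])

```text
time_s: 3.9
eef_pos: [0.4045, 0.2711, 0.3193]
eef_rot: [-0.007, 0.955, 0.048, 0.292]
contact_force: [-0.7, 0.5, -0.5]
opening: 0.0869
gripper_force: 0.0
```

apply_moves([
  [87,[-1.5,0,0.85],[0,0,-1.25]],
  [87,[-1.5,0,0.85],[0,0,-1.25]],
  [87,[-1.5,0,0.85],[0,0,-1.25]],
  [87,[-1.5,0,0.85],[0,0,-1.25]],
  [87,[-1.5,0,0.85],[0,-0.05,-1.25]],
  [87,[-1.5,0,0.85],[0,-0.05,-1.2]],
  [75,[0,0,0],[0,0,0]],
])

```text
time_s: 4.6
eef_pos: [0.4142, 0.2743, 0.32]
eef_rot: [-0.368, 0.88, -0.065, 0.293]
contact_force: [0.1, -0.7, 0.6]
opening: 0.0839
gripper_force: 0.0
```

```bash
python3 - <<'E'
from pl import *
show()
p0,R0,_=cur(); print("z",R0[:,2],"want",-A)
d=plan(N+.05*A,tilt(-2.2),3)
E
```

```text
t 4.6 pos [0.4142 0.2743 0.32  ] q [ 0.45  0.09  2.02 -0.35  0.47 -1.64] F [ 0.1 -0.7  0.6] op 83.9 gf 0.0
z [ 0.56394363  0.10128631 -0.81957835] want [ 0.56620814  0.09200132 -0.81911177]
3 rows: shift mm [0.23, -0.05, 27.78] |d| 27.8 turn [0.026, 0.016, -0.006] deg 0.19
 path [[0.43, 0.277, 0.297], [0.445, 0.279, 0.274], [0.461, 0.282, 0.251]]
```

apply_moves([
  [70,[0.2,0,27.8],[0.03,0.02,0]],
  [70,[0.2,0,27.8],[0.03,0.02,0]],
  [70,[0.2,0,27.8],[0.03,0.02,0]],
  [60,[0,0,0],[0,0,0]],
  [60,[0,0,0],[0,0,0]],
])

```text
time_s: 5.1
eef_pos: [0.4608, 0.2819, 0.2513]
eef_rot: [-0.365, 0.881, -0.07, 0.292]
contact_force: [0.4, -0.7, 0.5]
opening: 0.0628
gripper_force: 0.0
```

```bash
python3 - <<'E'
from pl import *
from station import viewer
show(); p0,R0,_=cur(); print("z",R0[:,2])
o=[]
for n,b in(("top",(140,150,100,100)),("scene",(430,220,100,100))):
    f=viewer.get_image(n)["frame"]; c=crop(f,*b,4)
    for z in(-.008,.0,.011,.036):
        for yy in (-.03,0,.03):
            q=proj(n,[p0+R0@[0,yy,z]])[0]; cv2.circle(c,tuple(int(v) for v in (q-b[:2]+.5)*4),3,(0,255,0) if z!=.011 else (0,255,255),1)
    o.append(c)
cv2.imwrite("pics/g1.png",np.hstack(o))
E
```

```text
t 5.1 pos [0.4608 0.2819 0.2513] q [ 0.43  0.27  2.03 -0.57  0.29 -1.43] F [ 0.4 -0.7  0.5] op 62.8 gf 0.0
z [ 0.56537895  0.08958033 -0.81995244]
```

View pics/g1.png

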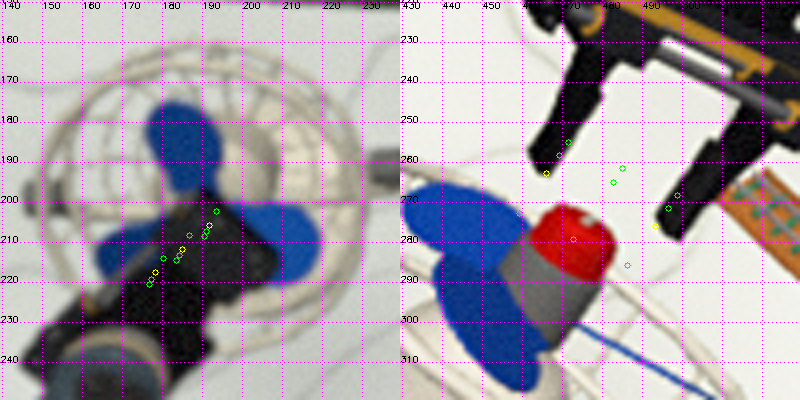

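The scene crop shows the fingertips at (465,263) and (497,278), straddling the nut axis as predicted. I'll descend and grip.

apply_moves([
  [60,[0,0,12],[0,0,0]],
  [60,[0,0,12],[0,0,0]],
  [60,[0,0,8],[0,0,0]],
  [60,[0,0,3.5],[0,0,0]],
  [60,[0,0,0],[0,0,0]],
])

```text
time_s: 5.7
eef_pos: [0.4814, 0.2855, 0.2236]
eef_rot: [-0.366, 0.88, -0.07, 0.293]
contact_force: [-0.5, 1.1, -0.4]
opening: 0.06
gripper_force: 0.0
```

```bash
python3 - <<'E'
from pl import *
show(); p0,R0,_=cur(); print("z",R0[:,2]); plan(N+.014*A,tilt(-2.2),1)
E
```

```text
t 5.7 pos [0.4814 0.2855 0.2236] q [ 0.41  0.35  2.02 -0.72  0.22 -1.28] F [-0.5  1.1 -0.4] op 60.0 gf 0.0
z [ 0.56777281  0.09097587 -0.81814267]
1 rows: shift mm [0.98, 0.32, 1.29] |d| 1.7 turn [-0.019, 0.006, -0.02] deg 0.17
 path [[0.481, 0.285, 0.222]]
```

Now close.

apply_moves([
  [30,[0.8,0.3,1],[0,0,0]],
  [30,[0,0,0],[0,0,0]],
  [30,[0,0,0],[0,0,0]],
  [30,[0,0,0],[0,0,0]],
  [30,[0,0,0],[0,0,0]],
])

```text
time_s: 6.2
eef_pos: [0.4811, 0.2858, 0.2217]
eef_rot: [-0.366, 0.88, -0.07, 0.293]
contact_force: [-2.9, 3.1, 1.2]
opening: 0.0364
gripper_force: 30.0
```

```bash
python3 - <<'E'
from pl import *
show(); p0,R0,s=cur(); print("F tool",R0.T@s["contact_force"],s["moment"]); plan(N+.014*A,tilt(-2.2),1)
E
```

```text
t 6.2 pos [0.4811 0.2858 0.2217] q [ 0.41  0.36  2.03 -0.73  0.22 -1.27] F [-2.9  3.1  1.2] op 36.4 gf 30.0
F tool [-1.05760476  3.5288142  -2.31829963] [0.45188858 0.52439525 0.3030096 ]
1 rows: shift mm [0.16, -0.69, -0.17] |d| 0.7 turn [-0.007, 0.009, -0.015] deg 0.11
 path [[0.481, 0.285, 0.222]]
```

apply_moves([
  [30,[0,0,-0.3],[0,0,1.2]],
  [30,[0,0,-0.32],[0,0,1.2]],
  [30,[0,0,-0.32],[0,0,1.2]],
  [30,[0,0,-0.32],[0,0,1.2]],
])

```text
time_s: 6.6
eef_pos: [0.4804, 0.2851, 0.2222]
eef_rot: [-0.133, 0.944, 0.005, 0.301]
contact_force: [-0.1, 1.4, -0.2]
opening: 0.036
gripper_force: 30.0
```

```bash
python3 - <<'E'
from pl import *
show(); p0,R0,s=cur(); print("F tool",R0.T@s["contact_force"],R0.T@s["moment"]); plan(N+.014*A,tilt(-2.2),1)
E
```

```text
t 6.6 pos [0.4804 0.2851 0.2222] q [ 0.41  0.35  2.03 -0.73  0.22 -0.77] F [-0.1  1.4 -0.2] op 36.0 gf 30.0
F tool [-0.13552339  1.39250577  0.21139806] [-0.29172639  0.23646781  0.0196855 ]
1 rows: shift mm [-0.63, -0.13, 0.75] |d| 1.0 turn [-0.013, -0.007, -4.864] deg 29.18
 path [[0.481, 0.285, 0.222]]
```

apply_moves([
  [30,[0,0,-0.33],[0,0,1.25]],
  [30,[0,0,-0.33],[0,0,1.25]],
  [30,[0,0,-0.33],[0,0,1.25]],
  [30,[0,0,-0.33],[0,0,1.25]],
  [30,[0,0,-0.33],[0,0,1.25]],
  [30,[0,0,-0.33],[0,0,1.25]],
  [30,[0,0,-0.33],[0,0,1.25]],
  [30,[0,0,-0.33],[0,0,1.25]],
])

```text
time_s: 7.4
eef_pos: [0.4789, 0.2843, 0.2243]
eef_rot: [0.357, 0.884, 0.154, 0.258]
contact_force: [-0.2, 0.6, -0.3]
opening: 0.0364
gripper_force: 30.0
```

```bash
python3 - <<'E'
from pl import *
show(); p0,R0,s=cur(); print("F tool",R0.T@s["contact_force"],R0.T@s["moment"]); plan(N+.014*A,tilt(-2.2),1)
E
```

```text
t 7.4 pos [0.4789 0.2843 0.2243] q [ 0.41  0.35  2.03 -0.71  0.22  0.26] F [-0.2  0.6 -0.3] op 36.4 gf 30.0
F tool [0.68835804 0.19541196 0.15080489] [0.31182449 0.23224266 0.05972659]
1 rows: shift mm [-0.11, 0.93, 3.4] |d| 3.5 turn [-0.03, -0.004, -14.867] deg 89.21
 path [[0.481, 0.285, 0.222]]
```

apply_moves([
  [30,[0,0,-0.34],[0,0,1.25]],
  [30,[0,0,-0.34],[0,0,1.25]],
  [30,[0,0,-0.34],[0,0,1.25]],
  [30,[0,0,-0.34],[0,0,1.25]],
  [30,[0,0,-0.34],[0,0,1.25]],
  [30,[0,0,-0.34],[0,0,1.25]],
  [30,[0,0,-0.34],[0,0,1.25]],
])

```text
time_s: 8.1
eef_pos: [0.4768, 0.2839, 0.2256]
eef_rot: [0.712, 0.635, 0.252, 0.162]
contact_force: [-2.1, 0.7, -1.7]
opening: 0.0367
gripper_force: 30.0
```

apply_moves([
  [30,[0,0,-0.34],[0,0,1.25]],
  [30,[0,0,-0.34],[0,0,1.25]],
  [30,[0,0,-0.34],[0,0,1.25]],
  [30,[0,0,-0.34],[0,0,1.25]],
  [30,[0,0,-0.34],[0,0,1.25]],
  [30,[0,0,-0.34],[0,0,1.25]],
  [30,[0,0,-0.2],[0,0,0.8]],
])

```text
time_s: 8.8
eef_pos: [0.4748, 0.2835, 0.2271]
eef_rot: [0.913, 0.277, 0.296, 0.042]
contact_force: [-3.0, 0.4, -1.0]
opening: 0.0365
gripper_force: 30.0
```

```bash
python3 - <<'E'
from pl import *
show(); p0,R0,s=cur(); print("F tool",R0.T@s["contact_force"],R0.T@s["moment"]); plan(N+.014*A,tilt(-2.2),1)
E
```

```text
t 8.8 pos [0.4748 0.2835 0.2271] q [ 0.42  0.34  2.03 -0.69  0.23  2.03] F [-3.   0.4 -1. ] op 36.5 gf 30.0
F tool [-2.31830176 -2.01849689 -0.82950369] [ 0.54216454 -0.72540675 -0.09079762]
1 rows: shift mm [2.65, 0.53, 8.01] |d| 8.5 turn [0.069, -0.014, 28.096] deg 168.58
 path [[0.481, 0.285, 0.222]]
```

apply_moves([
  [30,[0,0,-0.2],[0,0,0.7]],
  [30,[0,0,-1],[0,0,0]],
  [30,[0,0,-1],[0,0,0]],
  [30,[0,0,-1],[0,0,0]],
])

```text
time_s: 9.2
eef_pos: [0.4735, 0.2832, 0.2291]
eef_rot: [0.922, 0.246, 0.297, 0.032]
contact_force: [5.0, 1.5, -17.2]
opening: 0.0362
gripper_force: 30.0
```

```bash
python3 - <<'E'
from pl import *
show(); p0,R0,s=cur(); print("F tool",R0.T@s["contact_force"],R0.T@s["moment"]); plan(N+.014*A,tilt(-2.2),1)
E
```

```text
t 9.2 pos [0.4735 0.2832 0.2291] q [ 0.42  0.33  2.03 -0.67  0.24  2.08] F [  5.    1.5 -17.2] op 36.2 gf 30.0
F tool [-4.92295183 -2.66338362 17.06689057] [ 0.68871721 -1.11999182 -0.02962281]
1 rows: shift mm [2.71, 0.16, 10.43] |d| 10.8 turn [0.079, -0.015, 27.443] deg 164.66
 path [[0.481, 0.285, 0.222]]
```

apply_moves([
  [30,[0,0,1.5],[0,0,0]],
  [30,[0,0,1],[0,0,0]],
  [30,[0,0,-0.25],[0,0,1]],
  [30,[0,0,-0.25],[0,0,1]],
  [30,[0,0,-0.25],[0,0,1]],
  [30,[0,0,-0.25],[0,0,1]],
  [30,[0,0,0],[0,0,0]],
])

```text
time_s: 9.9
eef_pos: [0.4736, 0.2832, 0.2286]
eef_rot: [0.953, 0.049, 0.297, -0.031]
contact_force: [-5.9, -0.9, -6.0]
opening: 0.0368
gripper_force: 30.0
```

```bash
python3 - <<'E'
from pl import *
from station import viewer
show(); p0,R0,s=cur(); print("F tool",R0.T@s["contact_force"],R0.T@s["moment"]); plan(N+.014*A,tilt(-2.2),1)
o=[]
for n,b in(("top",(160,170,80,80)),("scene",(430,230,80,80))):
    o.append(crop(viewer.get_image(n)["frame"],*b,5))
cv2.imwrite("pics/g2.png",np.hstack(o))
E
```

```text
t 9.9 pos [0.4736 0.2832 0.2286] q [ 0.42  0.33  2.03 -0.68  0.24  2.51] F [-5.9 -0.9 -6. ] op 36.8 gf 30.0
F tool [-8.31199388  0.42579245  1.51553129] [ 0.00416275 -1.82990594 -0.01715668]
1 rows: shift mm [2.78, -0.94, 9.98] |d| 10.4 turn [0.057, -0.028, 23.438] deg 140.63
 path [[0.481, 0.285, 0.222]]
```

View pics/g2.png

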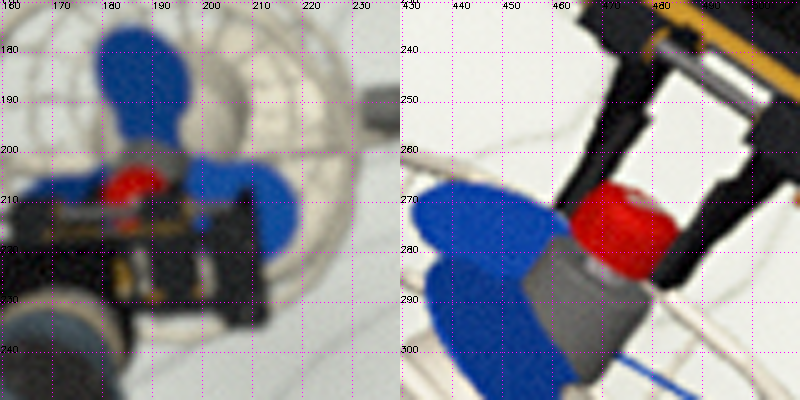

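apply_moves([
  [30,[-1,0,-0.2],[0,0,0.8]],
  [30,[-1,0,-0.2],[0,0,0.8]],
  [30,[0,0,-1],[0,0,0]],
  [30,[0,0,0],[0,0,0]],
])

```text
time_s: 10.4
eef_pos: [0.475, 0.2855, 0.2319]
eef_rot: [0.952, -0.029, 0.298, -0.059]
contact_force: [-1.4, 2.2, -0.3]
opening: 0.0365
gripper_force: 30.0
```

```bash
python3 - <<'E'
from pl import *
show(); p0,R0,s=cur(); print("F tool",R0.T@s["contact_force"],R0.T@s["moment"]); plan(N+.014*A,tilt(-2.2),1)
F=tilt(0)
for i,q in enumerate([(.4811,.2858,.2217),(.4804,.2851,.2222),(.4789,.2843,.2243),(.4768,.2839,.2256),(.4748,.2835,.2271),(.4736,.2832,.2286),p0]): print((F.T@(np.array(q)-N)*1e3).round(2))
E
```

```text
t 10.4 pos [0.475  0.2855 0.2319] q [ 0.42  0.33  2.03 -0.69  0.23  2.68] F [-1.4  2.2 -0.3] op 36.5 gf 30.0
F tool [-1.52447522 -2.15887376 -0.3448266 ] [ 0.42162356 -0.52559041  0.00453317]
1 rows: shift mm [-0.32, 1.42, 11.71] |d| 11.8 turn [-0.075, 0.001, 21.858] deg 131.15
 path [[0.481, 0.285, 0.222]]
[  0.62  -0.3  -13.88]
[  0.05  -0.67 -14.75]
[ -0.5   -0.78 -17.39]
[ -0.56  -1.79 -19.69]
[ -0.64  -2.6  -22.08]
[ -0.74  -2.74 -24.02]
[  1.29   0.56 -25.71]
```

apply_moves([
  [30,[0,0,-1.5],[0,0,0]],
  [30,[0,0,-1.5],[0,0,0]],
  [30,[0,0,-1.5],[0,0,0]],
  [30,[0,0,0],[0,0,0]],
])

```text
time_s: 10.8
eef_pos: [0.4708, 0.2835, 0.234]
eef_rot: [0.953, -0.031, 0.296, -0.057]
contact_force: [-1.2, -1.0, -0.3]
opening: 0.0365
gripper_force: 30.0
```

```bash
python3 - <<'E'
from pl import *
show(); p0,R0,s=cur(); print("F tool",R0.T@s["contact_force"],R0.T@s["moment"]); 
F=tilt(0);print((F.T@(p0-N)*1e3).round(2))
E
```

```text
t 10.8 pos [0.4708 0.2835 0.234 ] q [ 0.42  0.32  2.03 -0.67  0.24  2.66] F [-1.2 -1.  -0.3] op 36.5 gf 30.0
F tool [-1.06309758  1.01620287 -0.53099822] [ 0.02496001 -0.33243083  0.05317808]
[ 2.000e-02 -1.860e+00 -3.005e+01]
```

apply_moves([
  [30,[0,0,-10],[0,0,0]],
  [30,[0,0,-20],[0,0,0]],
  [30,[0,0,-20],[0,0,0]],
  [30,[0,0,-20],[0,0,0]],
  [30,[0,0,-10],[0,0,0]],
])

```text
time_s: 11.3
eef_pos: [0.4248, 0.2763, 0.3003]
eef_rot: [0.953, -0.031, 0.296, -0.057]
contact_force: [0.2, 1.3, -0.7]
opening: 0.0364
gripper_force: 30.0
```

```bash
python3 - <<'E'
from pl import *
show()
Q=R.from_euler('z',BY).as_matrix(); T=BOX+Q@[-.008,0,0]
a=plan(T+[0,0,.22],down(BY-np.pi/2),16)
plan(T+[0,0,.03],down(BY-np.pi/2),6,a)
E
```

```text
t 11.3 pos [0.4248 0.2763 0.3003] q [ 0.45  0.14  2.03 -0.43  0.41  2.44] F [ 0.2  1.3 -0.7] op 36.4 gf 30.0
16 rows: shift mm [6.1, 17.52, 5.9] |d| 19.5 turn [-0.112, -0.349, 0.1] deg 2.28
 path [[0.433, 0.259, 0.297], [0.448, 0.224, 0.289], [0.461, 0.188, 0.28], [0.473, 0.153, 0.27], [0.484, 0.117, 0.26], [0.492, 0.08, 0.249], [0.5, 0.044, 0.237], [0.505, 0.007, 0.226]]
6 rows: shift mm [0.0, 0.0, 31.67] |d| 31.7 turn [0.0, 0.0, 0.0] deg 0.0
 path [[0.508, -0.011, 0.188], [0.508, -0.011, 0.157], [0.508, -0.011, 0.125], [0.508, -0.011, 0.093], [0.508, -0.011, 0.062], [0.508, -0.011, 0.03]]
```

apply_moves([
  [30,[6.1,17.5,5.9],[-0.11,-0.35,0.1]],
  [30,[6.1,17.5,5.9],[-0.11,-0.35,0.1]],
  [30,[6.1,17.5,5.9],[-0.11,-0.35,0.1]],
  [30,[6.1,17.5,5.9],[-0.11,-0.35,0.1]],
  [30,[6.1,17.5,5.9],[-0.11,-0.35,0.1]],
  [30,[6.1,17.5,5.9],[-0.11,-0.35,0.1]],
  [30,[6.1,17.5,5.9],[-0.11,-0.35,0.1]],
  [30,[6.1,17.5,5.9],[-0.11,-0.35,0.1]],
])

```text
time_s: 12.1
eef_pos: [0.4793, 0.1339, 0.2632]
eef_rot: [0.986, -0.076, 0.148, -0.029]
contact_force: [0.5, -0.5, -0.5]
opening: 0.0365
gripper_force: 30.0
```

apply_moves([
  [30,[6.1,17.5,5.9],[-0.11,-0.35,0.1]],
  [30,[6.1,17.5,5.9],[-0.11,-0.35,0.1]],
  [30,[6.1,17.5,5.9],[-0.11,-0.35,0.1]],
  [30,[6.1,17.5,5.9],[-0.11,-0.35,0.1]],
  [30,[6.1,17.5,5.9],[-0.11,-0.35,0.1]],
  [30,[6.1,17.5,5.9],[-0.11,-0.35,0.1]],
  [30,[6.1,17.5,5.9],[-0.11,-0.35,0.1]],
  [30,[6.1,17.5,5.9],[-0.11,-0.35,0.1]],
])

```text
time_s: 12.9
eef_pos: [0.5084, -0.0119, 0.2177]
eef_rot: [0.993, -0.119, -0.003, -0.001]
contact_force: [-0.0, 0.4, -0.7]
opening: 0.0363
gripper_force: 30.0
```

```bash
python3 - <<'E'
from pl import *
show()
Q=R.from_euler('z',BY).as_matrix(); T=BOX+Q@[-.008,0,0]
plan(T+[0,0,.1],down(BY-np.pi/2),3)
E
```

```text
t 12.9 pos [ 0.5084 -0.0119  0.2177] q [-0.24  0.4   1.74  0.    1.02  1.56] F [-0.   0.4 -0.7] op 36.3 gf 30.0
3 rows: shift mm [-0.14, -0.08, 39.24] |d| 39.2 turn [-0.004, 0.017, -0.0] deg 0.1
 path [[0.508, -0.012, 0.178], [0.508, -0.012, 0.139], [0.508, -0.011, 0.1]]
```

Take a look partway down before entering the box.

apply_moves([
  [30,[0,0,39],[0,0,0]],
  [30,[0,0,39],[0,0,0]],
  [30,[0,0,30],[0,0,0]],
  [30,[0,0,0],[0,0,0]],
])

```text
time_s: 13.3
eef_pos: [0.5048, -0.0102, 0.1065]
eef_rot: [0.993, -0.119, -0.006, -0.002]
contact_force: [-0.7, -0.1, -0.6]
opening: 0.0364
gripper_force: 30.0
```

```bash
python3 - <<'E'
from pl import *
from station import viewer
show()
o=[]
for n,b in(("top",(240,150,100,100)),("scene",(310,180,100,100))):
    o.append(crop(viewer.get_image(n)["frame"],*b,4))
cv2.imwrite("pics/g3.png",np.hstack(o))
E
```

```text
t 13.3 pos [ 0.5048 -0.0102  0.1065] q [-0.24  0.57  1.83  0.    0.75  1.56] F [-0.7 -0.1 -0.6] op 36.4 gf 30.0
```

View pics/g3.png

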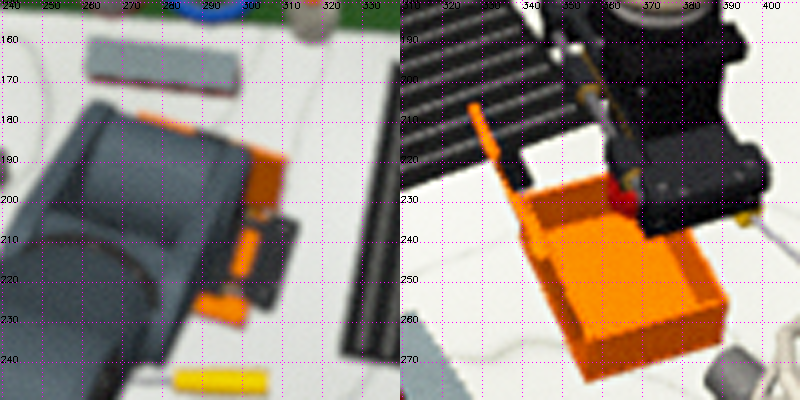

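The nut shows at scene (365,228), held over the box, with the gripper between the side walls. Lowering now.

apply_moves([
  [30,[-1,0,25],[0,0.08,0]],
  [30,[-1,0,25],[0,0,0]],
  [30,[0,0,20],[0,0,0]],
  [30,[0,0,6],[0,0,0]],
  [30,[0,0,0],[0,0,0]],
])

```text
time_s: 13.9
eef_pos: [0.507, -0.0101, 0.035]
eef_rot: [0.993, -0.118, 0.003, -0.001]
contact_force: [0.1, -0.1, -0.8]
opening: 0.0365
gripper_force: 30.0
```

```bash
python3 - <<'E'
from pl import *
show()
E
```

```text
t 13.9 pos [ 0.507  -0.0101  0.035 ] q [-0.24  0.71  1.88  0.    0.55  1.56] F [ 0.1 -0.1 -0.8] op 36.5 gf 30.0
```

apply_moves([
  [30,[0,0,5],[0,0,0]],
  [30,[0,0,4],[0,0,0]],
  [30,[0,0,4],[0,0,0]],
  [30,[0,0,0],[0,0,0]],
])

```text
time_s: 14.3
eef_pos: [0.506, -0.0098, 0.0211]
eef_rot: [0.993, -0.118, 0.002, -0.001]
contact_force: [-1.1, 0.1, 0.0]
opening: 0.0371
gripper_force: 30.0
```

```bash
python3 - <<'E'
from pl import *
show()
E
```

```text
t 14.3 pos [ 0.506  -0.0098  0.0211] q [-0.24  0.73  1.88  0.    0.52  1.56] F [-1.1  0.1  0. ] op 37.1 gf 30.0
```

apply_moves([
  [56,[0,0,0],[0,0,0]],
  [56,[0,0,0],[0,0,0]],
  [56,[0,0,-2],[0,0,0]],
  [56,[0,0,-10],[0,0,0]],
  [56,[0,0,-30],[0,0,0]],
  [56,[0,0,-40],[0,0,0]],
  [0,[0,0,-45],[0,0,0]],
  [0,[0,0,-45],[0,0,0]],
])

```text
time_s: 15.1
eef_pos: [0.5046, -0.0099, 0.1955]
eef_rot: [0.993, -0.118, 0.002, -0.001]
contact_force: [1.0, -0.6, -0.2]
opening: 0.0469
gripper_force: 0.0
```

apply_moves([
  [0,[0,0,-45],[0,0,0]],
  [0,[30,0,-15],[0,0,0]],
  [0,[30,0,0],[0,0,0]],
  [0,[30,0,0],[0,0,0]],
  [0,[30,0,0],[0,0,0]],
  [0,[0,0,0],[0,0,0]],
])

```text
time_s: 15.7
eef_pos: [0.6249, -0.0396, 0.2547]
eef_rot: [0.993, -0.119, 0.005, -0.0]
contact_force: [-1.0, -0.1, 0.3]
opening: 0.003
gripper_force: 0.0
```

```bash
python3 - <<'E'
from pl import *
from station import viewer
show();p0,R0,_=cur()
Q=R.from_euler('z',BY).as_matrix(); print("box frame",Q.T@(p0-BOX))
o=[]
for n,b in(("top",(240,150,100,100)),("scene",(310,180,100,100))):
    im=viewer.get_image(n)["frame"]; o.append(crop(im,*b,4))
cv2.imwrite("pics/g4.png",np.hstack(o))
H=BOX+Q@[.05,0,.05]
plan(BOX+Q@[.116,0,.25],down(BY-np.pi/2),1)
E
```

```text
t 15.7 pos [ 0.6249 -0.0396  0.2547] q [-0.24  0.5   1.41  0.    1.22  1.57] F [-1.  -0.1  0.3] op 3.0 gf 0.0
box frame [0.11264536 0.00026551 0.2547219 ]
1 rows: shift mm [7.54, 0.72, 3.91] |d| 8.5 turn [-0.021, -0.033, 0.005] deg 0.24
 path [[0.628, -0.041, 0.25]]
```

View pics/g4.png

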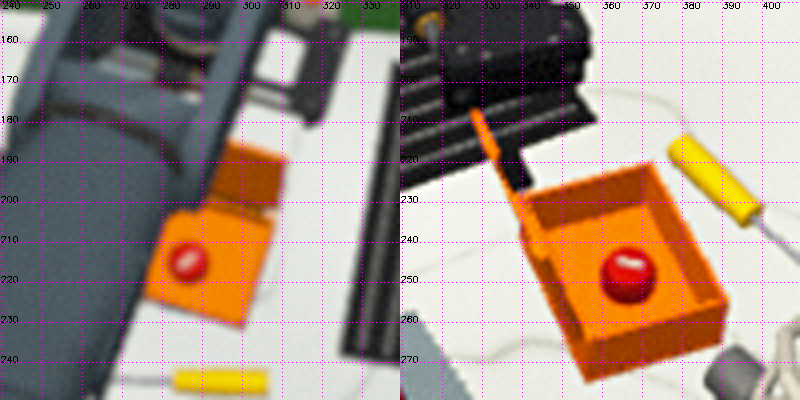

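The nut stands upright in the box at scene (366,248). Next I go down behind the lid and sweep it over.

apply_moves([
  [0,[7,0,0],[0,0,0]],
  [0,[0,0,40],[0,0,0]],
  [0,[0,0,40],[0,0,0]],
  [0,[0,0,39],[0,0,0]],
  [0,[0,0,0],[0,0,0]],
])

```text
time_s: 16.3
eef_pos: [0.6239, -0.0386, 0.1297]
eef_rot: [0.993, -0.118, -0.004, -0.002]
contact_force: [-1.0, 1.3, -1.1]
opening: 0.0002
gripper_force: 0.0
```

```bash
python3 - <<'E'
from pl import *
show();p0,R0,_=cur()
Q=R.from_euler('z',BY).as_matrix(); print("box frame",Q.T@(p0-BOX))
plan(BOX+Q@[.119,0,.136],down(BY-np.pi/2),1)
E
```

```text
t 16.3 pos [ 0.6239 -0.0386  0.1297] q [-0.24  0.66  1.52  0.    0.98  1.57] F [-1.   1.3 -1.1] op 0.2 gf 0.0
box frame [0.11141713 0.00100734 0.12972134]
1 rows: shift mm [7.53, 1.0, -6.35] |d| 9.9 turn [-0.02, 0.082, 0.007] deg 0.51
 path [[0.631, -0.041, 0.136]]
```

apply_moves([
  [0,[-6,0,-3],[0,0,0]],
  [0,[-7,0,-3],[0,0.08,0]],
  [0,[-7,0,0],[0,0,0]],
  [0,[-7,0,0],[0,0,0]],
  [0,[-7,0,0],[0,0,0]],
  [0,[-7,0,0],[0,0,0]],
  [0,[-7,0,0],[0,0,0]],
])

```text
time_s: 17.0
eef_pos: [0.582, -0.0285, 0.1407]
eef_rot: [0.993, -0.118, 0.007, -0.0]
contact_force: [1.5, 0.2, 0.6]
opening: 0.0003
gripper_force: 0.7
```

```bash
python3 - <<'E'
from pl import *
show();p0,R0,_=cur()
Q=R.from_euler('z',BY).as_matrix(); print("box frame",Q.T@(p0-BOX))
plan(BOX+Q@[.063,0,.137],down(BY-np.pi/2),1)
E
```

```text
t 17.0 pos [ 0.582  -0.0285  0.1407] q [-0.24  0.59  1.64  0.    0.9   1.56] F [1.5 0.2 0.6] op 0.3 gf 0.7
box frame [0.06829471 0.00096247 0.14069589]
1 rows: shift mm [-5.35, 0.97, 3.62] |d| 6.5 turn [-0.02, -0.133, 0.006] deg 0.81
 path [[0.577, -0.028, 0.137]]
```

apply_moves([
  [0,[-9,0,1.2],[0,-0.05,0]],
  [0,[-9,0,1.2],[0,-0.05,0]],
  [0,[-8,0,1.2],[0,0,0]],
  [0,[-8,0,3],[0,0,0]],
  [0,[-7,0,3],[0,0,0]],
  [0,[-7,0,3],[0,0,0]],
  [0,[-8,0,6],[0,0,0]],
  [0,[-7,0,6],[0,0,0]],
])

```text
time_s: 17.8
eef_pos: [0.5206, -0.0136, 0.1149]
eef_rot: [0.993, -0.118, 0.001, -0.001]
contact_force: [1.4, -0.6, 1.0]
opening: 0.0006
gripper_force: 0.8
```

```bash
python3 - <<'E'
from pl import *
show();p0,R0,_=cur()
Q=R.from_euler('z',BY).as_matrix(); print("box frame",Q.T@(p0-BOX))
plan(BOX+Q@[-.007,0,.101],down(BY-np.pi/2),2)
E
```

```text
t 17.8 pos [ 0.5206 -0.0136  0.1149] q [-0.24  0.57  1.8   0.    0.77  1.56] F [ 1.4 -0.6  1. ] op 0.6 gf 0.8
box frame [0.0050668  0.00096834 0.11492809]
2 rows: shift mm [-6.05, 0.49, 6.95] |d| 9.2 turn [-0.01, -0.013, 0.003] deg 0.1
 path [[0.515, -0.013, 0.108], [0.509, -0.012, 0.101]]
```

apply_moves([
  [0,[-6,0.5,7],[0,0,0]],
  [0,[-6,0.5,7],[0,0,0]],
  [0,[-3.5,0,7],[0,0,0]],
  [0,[-3,0,7],[0,0,0]],
  [0,[-2,0,5.5],[0,0,0]],
  [0,[-1.5,0,5.5],[0,0,0]],
  [0,[-0.5,0,4],[0,0,0]],
  [0,[0,0,3],[0,0,0]],
])

```text
time_s: 18.6
eef_pos: [0.4985, -0.0092, 0.0688]
eef_rot: [0.993, -0.118, 0.001, -0.001]
contact_force: [0.2, -0.0, 0.9]
opening: 0.0004
gripper_force: 0.7
```

```bash
python3 - <<'E'
from pl import *
show();p0,R0,_=cur()
Q=R.from_euler('z',BY).as_matrix(); print("box frame",Q.T@(p0-BOX))
E
```

```text
t 18.6 pos [ 0.4985 -0.0092  0.0688] q [-0.24  0.63  1.88  0.    0.62  1.56] F [ 0.2 -0.   0.9] op 0.4 gf 0.7
box frame [-1.73791128e-02  2.55596770e-05  6.88490990e-02]
```

apply_moves([
  [0,[0,0,2],[0,0,0]],
  [0,[0,0,2],[0,0,0]],
  [0,[0,0,1],[0,0,0]],
  [0,[0,0,0],[0,0,0]],
])

```text
time_s: 19.0
eef_pos: [0.4985, -0.0092, 0.0674]
eef_rot: [0.993, -0.118, 0.001, -0.001]
contact_force: [-5.6, -0.8, 28.7]
opening: 0.0003
gripper_force: 14.2
```

```bash
python3 - <<'E'
from pl import *
show()
E
```

```text
t 19.0 pos [ 0.4985 -0.0092  0.0674] q [-0.24  0.64  1.88  0.    0.62  1.56] F [-5.6 -0.8 28.7] op 0.3 gf 14.2
```

Lid pressed shut at 28.7 N, with the tip at z = 0.056. Hold, then lift.

apply_moves([
  [0,[0,0,0],[0,0,0]],
  [0,[0,0,0],[0,0,0]],
  [0,[0,0,-10],[0,0,0]],
  [30,[0,0,-40],[0,0,0]],
  [60,[0,0,-45],[0,0,0]],
  [60,[0,0,-45],[0,0,0]],
  [60,[0,0,-45],[0,0,0]],
  [60,[0,0,-45],[0,0,0]],
])

```text
time_s: 19.8
eef_pos: [0.4977, -0.0094, 0.2961]
eef_rot: [0.993, -0.118, 0.001, -0.001]
contact_force: [1.4, -0.5, 0.4]
opening: 0.0325
gripper_force: 0.0
```

```bash
python3 - <<'E'
from pl import *
from station import viewer
show()
f=viewer.get_image("scene")["frame"].astype(int); f0=D["scene"]["frame"].astype(int)
Q=R.from_euler('z',BY).as_matrix()
# lid check: compare orange region with predicted shut-lid outline
m=((f[...,0]>150)&(f[...,2]<60)&(f[...,1]>40)&(f[...,1]<170)).astype(np.uint8)[190:285,310:410]
c=max(cv2.findContours(m,0,2)[0],key=cv2.contourArea); print("orange bbox",cv2.boundingRect(c),cv2.minAreaRect(c))
X=np.array([[x,y,z] for x in(-.054,.05) for y in(-.066,.066) for z in(.056,)]+[[x,y,0] for x in(-.05,.05) for y in(-.065,.065)])@Q.T+BOX
h=cv2.convexHull((proj("scene",X)-[310,190]).astype(np.float32));print("pred bbox",cv2.boundingRect(h),"area",cv2.contourArea(h),cv2.contourArea(c))
a=plan(N+.11*A,tilt(0),16)
E
```

```text
t 19.8 pos [ 0.4977 -0.0094  0.2961] q [-0.25  0.28  1.67  0.    1.2   1.56] F [ 1.4 -0.5  0.4] op 32.5 gf 0.0
orange bbox (30, 29, 53, 56) ((55.592681884765625, 55.534149169921875), (54.26803970336914, 41.6962890625), 65.224853515625)
pred bbox (28, 27, 56, 59) area 2165.742324559098 1810.5
16 rows: shift mm [8.91, -19.61, -4.5] |d| 22.0 turn [-0.228, 0.349, -1.134] deg 7.25
 path [[0.515, 0.007, 0.308], [0.535, 0.045, 0.317], [0.544, 0.087, 0.323], [0.543, 0.131, 0.327], [0.532, 0.174, 0.328], [0.511, 0.212, 0.325], [0.481, 0.244, 0.318], [0.446, 0.268, 0.307]]
```

apply_moves([
  [60,[8.9,-19.6,-4.5],[-0.23,0.35,-1.13]],
  [60,[8.9,-19.6,-4.5],[-0.23,0.35,-1.13]],
  [60,[8.9,-19.6,-4.5],[-0.23,0.35,-1.13]],
  [60,[8.9,-19.6,-4.5],[-0.23,0.35,-1.13]],
  [60,[8.9,-19.6,-4.5],[-0.23,0.35,-1.13]],
  [60,[8.9,-19.6,-4.5],[-0.23,0.35,-1.13]],
  [60,[8.9,-19.6,-4.5],[-0.23,0.35,-1.13]],
  [60,[8.9,-19.6,-4.5],[-0.23,0.35,-1.13]],
])

```text
time_s: 20.65
eef_pos: [0.5354, 0.1543, 0.3186]
eef_rot: [0.922, 0.349, 0.131, 0.108]
contact_force: [-0.3, -0.2, -0.5]
opening: 0.0601
gripper_force: 0.0
```

apply_moves([
  [60,[8.9,-19.6,-4.5],[-0.23,0.35,-1.13]],
  [60,[8.9,-19.6,-4.5],[-0.23,0.35,-1.13]],
  [60,[8.9,-19.6,-4.5],[-0.23,0.35,-1.13]],
  [60,[8.9,-19.6,-4.5],[-0.23,0.35,-1.13]],
  [60,[8.9,-19.6,-4.5],[-0.23,0.35,-1.13]],
  [60,[8.9,-19.6,-4.5],[-0.23,0.35,-1.13]],
  [60,[8.9,-19.6,-4.5],[-0.23,0.35,-1.13]],
  [60,[8.9,-19.6,-4.5],[-0.23,0.35,-1.13]],
])

```text
time_s: 21.45
eef_pos: [0.4231, 0.2781, 0.2925]
eef_rot: [0.62, 0.727, 0.227, 0.19]
contact_force: [-0.0, 0.3, 0.3]
opening: 0.0598
gripper_force: 0.0
```

```bash
python3 - <<'E'
from pl import *
show();p0,R0,_=cur();print(R0[:,2],-A)
a=plan(N+.11*A,tilt(0),1)
a=plan(N+.03*A,tilt(0),3,a)
E
```

```text
t 21.45 pos [0.4231 0.2781 0.2925] q [ 0.46  0.15  2.04 -0.42  0.4   0.64] F [-0.   0.3  0.3] op 59.8 gf 0.0
[ 0.55769086  0.09358312 -0.82475639] [ 0.56620814  0.09200132 -0.81911177]
1 rows: shift mm [-2.28, 7.56, -4.62] |d| 9.1 turn [-0.095, -0.028, -0.039] deg 0.64
 path [[0.427, 0.276, 0.301]]
3 rows: shift mm [-0.0, -0.0, 26.67] |d| 26.7 turn [0.0, 0.0, 0.0] deg 0.0
 path [[0.442, 0.279, 0.279], [0.457, 0.281, 0.257], [0.472, 0.284, 0.235]]
```

apply_moves([
  [60,[-2.2,7,-4.6],[-0.1,-0.03,-0.04]],
  [60,[0,0,26],[0,0,0]],
  [60,[0,0,27],[0,0,0]],
  [60,[0,0,27],[0,0,0]],
  [60,[0,0,0],[0,0,0]],
])

```text
time_s: 21.95
eef_pos: [0.4748, 0.2824, 0.2332]
eef_rot: [0.621, 0.724, 0.227, 0.195]
contact_force: [0.1, -1.0, 0.6]
opening: 0.0601
gripper_force: 0.0
```

```bash
python3 - <<'E'
from pl import *
show();p0,R0,_=cur();print(R0[:,2],-A)
a=plan(N-.0035*A,tilt(0),1)
E
```

```text
t 21.95 pos [0.4748 0.2824 0.2332] q [ 0.41  0.32  2.03 -0.65  0.25  0.85] F [ 0.1 -1.   0.6] op 60.1 gf 0.0
[ 0.56450291  0.08729851 -0.8208017 ] [ 0.56620814  0.09200132 -0.81911177]
1 rows: shift mm [1.87, -0.68, 30.65] |d| 30.7 turn [-0.028, 0.042, -0.063] deg 0.49
 path [[0.491, 0.287, 0.208]]
```

apply_moves([
  [60,[1.8,-0.8,8],[-0.03,0.04,-0.06]],
  [60,[0,0,8],[0,0,0]],
  [60,[0,0,8],[0,0,0]],
  [60,[0,0,6.5],[0,0,0]],
  [60,[0,0,0],[0,0,0]],
])

```text
time_s: 22.45
eef_pos: [0.4903, 0.2873, 0.2107]
eef_rot: [0.617, 0.726, 0.231, 0.196]
contact_force: [0.3, -0.4, 0.3]
opening: 0.06
gripper_force: 0.0
```

```bash
python3 - <<'E'
from pl import *
show();p0,R0,_=cur();print(R0[:,2],-A)
a=plan(N-.0035*A,tilt(0),1)
E
```

```text
t 22.45 pos [0.4903 0.2873 0.2107] q [ 0.41  0.39  2.02 -0.82  0.19  1.01] F [ 0.3 -0.4  0.3] op 60.0 gf 0.0
[ 0.56959851  0.09378316 -0.81655511] [ 0.56620814  0.09200132 -0.81911177]
1 rows: shift mm [-0.62, -0.98, 3.02] |d| 3.2 turn [0.042, -0.012, 0.001] deg 0.26
 path [[0.491, 0.287, 0.208]]
```

apply_moves([
  [60,[-0.5,-1.5,3],[0,0,0]],
  [40,[0,0,0],[0,0,0]],
  [40,[0,0,0],[0,0,0]],
  [40,[0,0,0],[0,0,0]],
  [40,[0,0,0],[0,0,0]],
])

```text
time_s: 22.95
eef_pos: [0.4897, 0.2868, 0.2068]
eef_rot: [0.617, 0.727, 0.231, 0.195]
contact_force: [-3.4, -0.6, 2.1]
opening: 0.0459
gripper_force: 30.0
```

```bash
python3 - <<'E'
from pl import *
show();p0,R0,s=cur();print("Ft",R0.T@s["contact_force"],R0.T@s["moment"])
a=plan(N-.0035*A,tilt(0),1)
E
```

```text
t 22.95 pos [0.4897 0.2868 0.2068] q [ 0.41  0.39  2.03 -0.86  0.18  1.05] F [-3.4 -0.6  2.1] op 45.9 gf 30.0
Ft [-0.06269926 -1.62217794 -3.69297396] [ 0.44642748 -0.17584309 -0.06874122]
1 rows: shift mm [-0.23, 1.78, 0.28] |d| 1.8 turn [0.03, -0.014, 0.01] deg 0.21
 path [[0.491, 0.287, 0.208]]
```

apply_moves([
  [40,[0,0,-3],[0,0,0]],
  [40,[0,0,-6],[0,0,0]],
  [40,[0,0,-6],[0,0,0]],
])

```text
time_s: 23.25
eef_pos: [0.4815, 0.2857, 0.2189]
eef_rot: [0.617, 0.727, 0.231, 0.195]
contact_force: [0.0, -0.5, -1.6]
opening: 0.0464
gripper_force: 30.0
```

```bash
python3 - <<'E'
from pl import *
show();p0,R0,s=cur();print("Ft",R0.T@s["contact_force"],R0.T@s["moment"])
F=tilt(0);print((F.T@(p0-N)*1e3).round(2),R0[:,2]+A)
E
```

```text
t 23.25 pos [0.4815 0.2857 0.2189] q [ 0.41  0.36  2.03 -0.76  0.2   0.96] F [ 0.  -0.5 -1.6] op 46.4 gf 30.0
Ft [-0.48433254 -0.97105596  1.30548642] [ 0.28763596 -0.0270169  -0.03043259]
[  0.42  -1.61 -11.36] [0.00206408 0.00242001 0.00170656]
```

Low forces. I'll keep drawing along the axis.

apply_moves([
  [40,[0,0,-8],[0,0,0]],
  [40,[0,0,-8],[0,0,0]],
  [40,[0,0,-8],[0,0,0]],
  [40,[0,0,-8],[0,0,0]],
  [40,[0,0,-8],[0,0,0]],
  [40,[0,0,-8],[0,0,0]],
])

```text
time_s: 23.85
eef_pos: [0.454, 0.2811, 0.2584]
eef_rot: [0.617, 0.727, 0.231, 0.195]
contact_force: [0.4, 0.3, -0.5]
opening: 0.046
gripper_force: 30.0
```

apply_moves([
  [40,[0,0,-10],[0,0,0]],
  [40,[0,0,-15],[0,0,0]],
  [40,[0,0,-20],[0,0,0]],
  [40,[0,0,-25],[0,0,0]],
  [40,[0,0,-25],[0,0,0]],
  [40,[0,0,-20],[0,0,0]],
  [40,[0,0,0],[0,0,0]],
])

```text
time_s: 24.55
eef_pos: [0.3885, 0.2708, 0.3545]
eef_rot: [0.616, 0.726, 0.233, 0.196]
contact_force: [1.2, 0.9, -0.7]
opening: 0.0462
gripper_force: 30.0
```

```bash
python3 - <<'E'
from pl import *
show();p0,R0,s=cur();print("Ft",R0.T@s["contact_force"],R0.T@s["moment"])
F=tilt(0);print((F.T@(p0-N)*1e3).round(2))
for yw in(-1.28,):
    a=plan(np.array([.40,.0,.33]),down(-.95),12)
    b=plan(MAT+[0,0,.2],down(-1.28),12,a)
    plan(MAT+[0,0,.2],down(-1.28),20)
E
```

```text
t 24.55 pos [0.3885 0.2708 0.3545] q [ 0.49  0.    2.   -0.34  0.57  0.56] F [ 1.2  0.9 -0.7] op 46.2 gf 30.0
Ft [0.72141158 0.64136633 1.34501318] [ 0.33796791 -0.037562    0.00365407]
[   0.64   -0.96 -176.49]
12 rows: shift mm [-22.18, 8.4, 3.69] |d| 24.0 turn [0.438, -0.276, 0.856] deg 6.0
 path [[0.401, 0.25, 0.356], [0.42, 0.207, 0.357], [0.432, 0.16, 0.354], [0.434, 0.112, 0.349], [0.427, 0.065, 0.342], [0.411, 0.021, 0.334]]
12 rows: shift mm [-0.24, 28.79, 10.5] |d| 30.6 turn [0.0, 0.0, 0.263] deg 1.58
 path [[0.417, -0.024, 0.32], [0.448, -0.072, 0.298], [0.476, -0.122, 0.277], [0.502, -0.174, 0.256], [0.524, -0.227, 0.235], [0.544, -0.281, 0.214]]
20 rows: shift mm [-24.0, 20.77, 13.06] |d| 34.3 turn [0.241, -0.214, 0.665] deg 4.44
 path [[0.417, 0.251, 0.356], [0.492, 0.181, 0.353], [0.55, 0.097, 0.34], [0.588, 0.005, 0.319], [0.604, -0.093, 0.29], [0.597, -0.189, 0.255], [0.568, -0.28, 0.217]]
```

apply_moves([
  [40,[-24,20.8,13],[0.24,-0.21,0.67]],
  [40,[-24,20.8,13],[0.24,-0.21,0.67]],
  [40,[-24,20.8,13],[0.24,-0.21,0.67]],
  [40,[-24,20.8,13],[0.24,-0.21,0.67]],
  [40,[-24,20.8,13],[0.24,-0.21,0.67]],
  [40,[-24,20.8,13],[0.24,-0.21,0.67]],
  [40,[-24,20.8,13],[0.24,-0.21,0.67]],
])

```text
time_s: 25.25
eef_pos: [0.5512, 0.0951, 0.3363]
eef_rot: [0.806, 0.554, 0.159, 0.133]
contact_force: [-0.4, -0.2, -0.0]
opening: 0.0461
gripper_force: 30.0
```

```bash
python3 - <<'E'
from pl import *
show()
plan(MAT+[0,0,.2],down(-1.28),14)
E
```

```text
t 25.25 pos [0.5512 0.0951 0.3363] q [-0.01  0.18  1.76 -0.05  0.79  0.38] F [-0.4 -0.2 -0. ] op 46.1 gf 30.0
14 rows: shift mm [-22.04, 19.32, 11.78] |d| 31.6 turn [0.22, -0.196, 0.614] deg 4.09
 path [[0.565, 0.067, 0.331], [0.587, 0.01, 0.317], [0.6, -0.05, 0.301], [0.605, -0.11, 0.282], [0.601, -0.17, 0.261], [0.588, -0.227, 0.239], [0.567, -0.282, 0.216]]
```

apply_moves([
  [40,[-22,19.3,11.8],[0.22,-0.2,0.61]],
  [40,[-22,19.3,11.8],[0.22,-0.2,0.61]],
  [40,[-22,19.3,11.8],[0.22,-0.2,0.61]],
  [40,[-22,19.3,11.8],[0.22,-0.2,0.61]],
  [40,[-22,19.3,11.8],[0.22,-0.2,0.61]],
  [40,[-22,19.3,11.8],[0.22,-0.2,0.61]],
  [40,[-22,19.3,11.8],[0.22,-0.2,0.61]],
])

```text
time_s: 25.95
eef_pos: [0.6048, -0.1099, 0.2818]
eef_rot: [0.926, 0.362, 0.081, 0.07]
contact_force: [0.2, 0.2, -1.1]
opening: 0.0461
gripper_force: 30.0
```

apply_moves([
  [40,[-22,19.3,11.8],[0.22,-0.2,0.61]],
  [40,[-22,19.3,11.8],[0.22,-0.2,0.61]],
  [40,[-22,19.3,11.8],[0.22,-0.2,0.61]],
  [40,[-22,19.3,11.8],[0.22,-0.2,0.61]],
  [40,[-22,19.3,11.8],[0.22,-0.2,0.61]],
  [40,[-22,19.3,11.8],[0.22,-0.2,0.61]],
  [40,[-22,19.3,11.8],[0.22,-0.2,0.61]],
  [40,[0,0,0],[0,0,0]],
])

```text
time_s: 26.75
eef_pos: [0.5522, -0.3106, 0.203]
eef_rot: [0.989, 0.146, -0.003, 0.002]
contact_force: [-0.1, 0.9, -1.3]
opening: 0.0464
gripper_force: 30.0
```

```bash
python3 - <<'E'
from pl import *
show()
a=plan(MAT+[0,0,.12],down(-1.28),3)
E
```

```text
t 26.75 pos [ 0.5522 -0.3106  0.203 ] q [-0.68  0.57  1.44 -0.01  1.13  0.6 ] F [-0.1  0.9 -1.3] op 46.4 gf 30.0
3 rows: shift mm [0.63, -0.8, 26.33] |d| 26.3 turn [0.008, 0.024, 0.008] deg 0.16
 path [[0.552, -0.31, 0.177], [0.553, -0.309, 0.15], [0.553, -0.308, 0.124]]
```

apply_moves([
  [40,[0.6,-0.8,30],[0,0.02,0]],
  [40,[0,0,30],[0,0,0]],
  [40,[0,-0.5,30],[0,0,0]],
  [40,[0,-0.5,30],[0,0,0]],
  [40,[0,0,20],[0,0,0]],
  [40,[0,0,0],[0,0,0]],
])

```text
time_s: 27.35
eef_pos: [0.552, -0.3034, 0.0626]
eef_rot: [0.989, 0.149, -0.003, -0.0]
contact_force: [0.5, -0.2, -0.9]
opening: 0.0463
gripper_force: 30.0
```

```bash
python3 - <<'E'
from pl import *
from station import viewer
show();p0,R0,_=cur();print(R0[:,2]); plan(MAT+[0,0,.05],down(-1.28),2)
o=[]
for n,b in(("top",(310,150,110,110)),("scene",(240,140,130,110))):
    o.append(crop(viewer.get_image(n)["frame"],*b,3.3))
cv2.imwrite("pics/g5.png",np.hstack(o))
E
```

```text
t 27.35 pos [ 0.552  -0.3034  0.0626] q [-0.68  0.76  1.54 -0.01  0.85  0.6 ] F [ 0.5 -0.2 -0.9] op 46.3 gf 30.0
[-6.24845063e-03 -3.53364571e-07 -9.99980478e-01]
2 rows: shift mm [-0.17, 2.34, 4.28] |d| 4.9 turn [-0.009, 0.029, 0.039] deg 0.29
 path [[0.552, -0.306, 0.058], [0.553, -0.308, 0.054]]
```

View pics/g5.png

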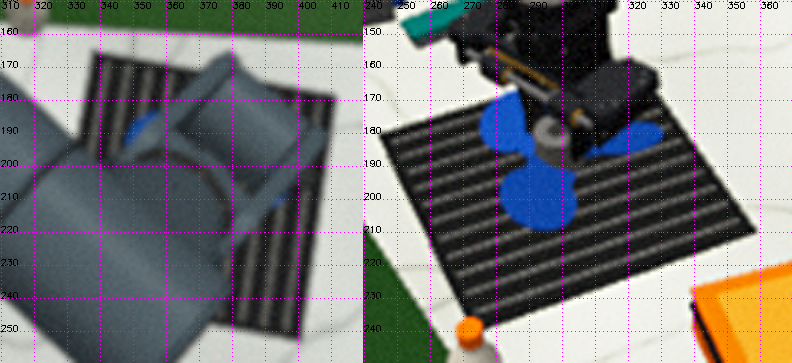

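The scene crop shows the blade level, front up, over the mat with its hub at about (295,190); the lid is shut. Lowering gently.

apply_moves([
  [40,[0,2,6],[0,0.05,0]],
  [40,[0,1.5,5],[0,0,0]],
  [40,[0,0,3],[0,0,0]],
  [40,[0,0,2],[0,0,0]],
  [40,[0,0,0],[0,0,0]],
])

```text
time_s: 27.95
eef_pos: [0.555, -0.3088, 0.0507]
eef_rot: [0.989, 0.149, 0.002, 0.002]
contact_force: [0.8, 0.1, -1.5]
opening: 0.0465
gripper_force: 30.0
```

```bash
python3 - <<'E'
from pl import *
show();p0,R0,s=cur();print(R0[:,2],s["moment"])
E
```

```text
t 27.95 pos [ 0.555  -0.3088  0.0507] q [-0.68  0.78  1.54  0.    0.82  0.59] F [ 0.8  0.1 -1.5] op 46.5 gf 30.0
[ 0.00458979 -0.00337257 -0.99998378] [-0.01547967 -0.05689918 -0.00420887]
```

apply_moves([
  [40,[0,0,3],[0,0,0]],
  [40,[0,0,2],[0,0,0]],
  [40,[0,0,1],[0,0,0]],
  [40,[0,0,0],[0,0,0]],
])

```text
time_s: 28.35
eef_pos: [0.555, -0.3088, 0.0445]
eef_rot: [0.989, 0.149, 0.002, 0.002]
contact_force: [1.0, -0.4, -1.7]
opening: 0.0465
gripper_force: 30.0
```

apply_moves([
  [40,[0,0,1],[0,0,0]],
  [40,[0,0,1],[0,0,0]],
  [40,[0,0,0],[0,0,0]],
])

```text
time_s: 28.65
eef_pos: [0.5551, -0.3089, 0.0426]
eef_rot: [0.989, 0.149, 0.002, 0.002]
contact_force: [-0.5, 0.4, -1.0]
opening: 0.0462
gripper_force: 30.0
```

apply_moves([
  [40,[0,0,1],[0,0,0]],
  [40,[0,0,1],[0,0,0]],
  [40,[0,0,0],[0,0,0]],
])

```text
time_s: 28.95
eef_pos: [0.5551, -0.309, 0.0417]
eef_rot: [0.989, 0.149, 0.002, 0.002]
contact_force: [-2.6, 0.6, 5.3]
opening: 0.046
gripper_force: 29.9
```

```bash
python3 - <<'E'
from pl import *
show()
E
```

```text
t 28.95 pos [ 0.5551 -0.309   0.0417] q [-0.68  0.79  1.54 -0.    0.81  0.59] F [-2.6  0.6  5.3] op 46.0 gf 29.9
```

Contact at 5 N, on the mat. Release gently and retreat.

apply_moves([
  [46,[0,0,0],[0,0,0]],
  [50,[0,0,0],[0,0,0]],
  [58,[0,0,0],[0,0,0]],
  [60,[0,0,0],[0,0,0]],
  [60,[0,0,-6],[0,0,0]],
  [60,[0,0,-15],[0,0,0]],
  [60,[0,0,-30],[0,0,0]],
  [60,[0,0,-40],[0,0,0]],
])

```text
time_s: 29.75
eef_pos: [0.5538, -0.3079, 0.132]
eef_rot: [0.989, 0.149, 0.001, 0.001]
contact_force: [-0.4, -0.5, -0.5]
opening: 0.0598
gripper_force: 0.0
```

apply_moves([
  [60,[0,0,-45],[0,0,0]],
  [60,[0,0,-45],[0,0,0]],
  [60,[0,-40,-20],[0,0,0]],
  [60,[0,-40,0],[0,0,0]],
  [60,[0,-40,0],[0,0,0]],
  [60,[0,-40,0],[0,0,0]],
  [60,[0,-40,0],[0,0,0]],
  [60,[0,-40,0],[0,0,0]],
])

```text
time_s: 30.55
eef_pos: [0.4831, -0.0775, 0.242]
eef_rot: [0.989, 0.148, 0.003, 0.003]
contact_force: [0.5, 0.6, 0.6]
opening: 0.0602
gripper_force: 0.0
```

```bash
python3 - <<'E'
from pl import *
from station import viewer
show()
for n,b in(("scene",(235,140,130,105)),("top",(320,155,100,105))):
    f=viewer.get_image(n)["frame"][b[1]:b[1]+b[3],b[0]:b[0]+b[2]].astype(int)
    m=((f[...,2]>120)&(f[...,2]>f[...,0]+60)).astype(np.uint8)
    _,_,st,ct=cv2.connectedComponentsWithStats(m); k=[i for i in range(1,len(st)) if st[i,4]>20]
    print(n,st[k].tolist(),(ct[k]+b[:2]).round(1).tolist())
    print([onz(n,ct[i]+b[:2],.018).round(4).tolist() for i in k])
E
```

```text
t 30.55 pos [ 0.4831 -0.0775  0.242 ] q [-0.39  0.33  1.76 -0.    1.04  0.89] F [0.5 0.6 0.6] op 60.2 gf 0.0
scene [[20, 1, 21, 9, 41], [39, 31, 30, 44, 684], [71, 42, 24, 10, 185]] [[264.2, 145.0], [288.7, 193.1], [316.9, 186.5]]
[[0.5436, -0.5738, 0.018], [0.5862, -0.3138, 0.018], [0.4963, -0.2917, 0.018]]
top [[30, 29, 21, 23, 329], [56, 41, 22, 18, 302], [36, 56, 18, 23, 323]] [[359.4, 194.5], [387.1, 204.7], [364.7, 222.7]]
[[0.6, -0.2678, 0.018], [0.5689, -0.3691, 0.018], [0.4985, -0.2912, 0.018]]
```

```bash
python3 -c "
from station import r
print(r.job_done())"
```

```text
the job is handed in; nothing more can be done
None
```

I unscrewed the nut clockwise and put it upright in the parts box, pressed the lid shut, and set the blade front side up and flat on the mat about 3 mm from its measured centre; I handed the job in at about 31 s, and no verdict came back.

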